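Punches back into their storage rack

TASK

The four round punches of the hand press stand in mixed order in the white rest. Move the whole row over to the storage rack, each punch to the socket block bored for it: the smallest into the narrowest recess and so on up to the largest into the widest, standing upright on the recess floor with the cutter down. Lower each one in rather than dropping it, since the cutting edges chip, and do not let any of them tip over.

Things in the scene. Friction and masses are not known exactly. Their poses are not given: they have to be found in the camera images.
- punch_20: The smallest loose punch: dark steel cutter, a cylinder 20 mm in diameter and 38 mm tall, with a bright shank, 14 mm in diameter and 50 mm long, rising on the same axis from its flat shoulder; 88 mm tall in all, about 0.12 kg. Origin: centre of its underside; z up along the shank; yaw has no meaning. Starts upright in the rest.
- punch_30: The second smallest loose punch: dark steel cutter, a cylinder 30 mm in diameter and 38 mm tall, with a bright shank, 14 mm in diameter and 50 mm long, rising on the same axis from its flat shoulder; 88 mm tall in all, about 0.18 kg. Origin: centre of its underside; z up along the shank; yaw has no meaning. Starts upright in the rest.
- punch_40: The second largest loose punch: dark steel cutter, a cylinder 40 mm in diameter and 38 mm tall, with a bright shank, 14 mm in diameter and 50 mm long, rising on the same axis from its flat shoulder; 88 mm tall in all, about 0.26 kg. Origin: centre of its underside; z up along the shank; yaw has no meaning. Starts upright in the rest.
- punch_50: The largest loose punch: dark steel cutter, a cylinder 50 mm in diameter and 38 mm tall, with a bright shank, 14 mm in diameter and 50 mm long, rising on the same axis from its flat shoulder; 88 mm tall in all, about 0.36 kg. Origin: centre of its underside; z up along the shank; yaw has no meaning. Starts upright in the rest.
- block_20: Light wooden socket block for the 20 mm punch, the one with the narrowest recess: 74 x 74 mm, 24 mm tall, one round flat-bottomed recess 32 mm in diameter and 12 mm deep in the middle of its top. Fixed. Origin: centre of its underside, z up; the recess floor is 12 mm and the top 24 mm above it.
- block_30: Light wooden socket block for the 30 mm punch, the one with the second narrowest recess: 74 x 74 mm, 24 mm tall, one round flat-bottomed recess 42 mm in diameter and 12 mm deep in the middle of its top. Fixed. Origin: centre of its underside, z up; the recess floor is 12 mm and the top 24 mm above it.
- block_40: Light wooden socket block for the 40 mm punch, the one with the second widest recess: 74 x 74 mm, 24 mm tall, one round flat-bottomed recess 52 mm in diameter and 12 mm deep in the middle of its top. Fixed. Origin: centre of its underside, z up; the recess floor is 12 mm and the top 24 mm above it.
- block_50: Light wooden socket block for the 50 mm punch, the one with the widest recess: 74 x 74 mm, 24 mm tall, one round flat-bottomed recess 62 mm in diameter and 12 mm deep in the middle of its top. Fixed. Origin: centre of its underside, z up; the recess floor is 12 mm and the top 24 mm above it.
- rest: White plastic board, 82 x 316 mm and 30 mm tall, fixed, in which the punches start: four equal recesses 62 mm in diameter and 12 mm deep, in a row along its y, 76 mm apart; their floors are 18 mm above the bench. Origin: centre of its underside, on the bench, z up.
- rack: Storage rack: a plywood tray, 90 x 318 mm, fixed, with a 6 mm floor and a rim up to 22 mm tall, holding the four socket blocks in a row along its y, 76 mm apart, in any order; their recess floors are 18 mm above the bench. Origin: centre of its underside, on the bench, z up.
Mind the look-alikes: they are no part of the job. What is shaped like the punch_20 but orange is not meant.

How it is judged:
At the end, for the whole second after the job is handed in: Each of the four punches stands in the block of its own size: its axis within 10 mm of the block's centre, its underside on the recess floor (8 to 16 mm above the block's underside), within 0.12 rad of upright, at rest and released (horizontal distance between punch_20 and block_20 below 0.01 m and z of punch_20 in the frame of block_20 between 0.008 and 0.016 m and angle between each of punch_20, punch_30, punch_40, punch_50's own z axis and vertical below 0.12 rad and linear speed of each of punch_20, punch_30, punch_40, punch_50 below 0.03 m/s and horizontal distance between punch_30 and block_30 below 0.01 m and z of punch_30 in the frame of block_30 between 0.008 and 0.016 m and horizontal distance between punch_40 and block_40 below 0.01 m and z of punch_40 in the frame of block_40 between 0.008 and 0.016 m and horizontal distance between punch_50 and block_50 below 0.01 m and z of punch_50 in the frame of block_50 between 0.008 and 0.016 m); the robot touches nothing.
It fails at once if a punch tips over (more than 0.7 rad from upright) (angle between any of punch_20, punch_30, punch_40, punch_50's own z axis and vertical above 0.7 rad).
It fails at once if a punch is dropped (falls faster than 0.7 m/s, as from 25 mm, out of the fingers) ((linear speed of punch_20 above 0.7 m/s and contact force between the fingers and punch_20 below 0.05 N) or (linear speed of punch_30 above 0.7 m/s and contact force between the fingers and punch_30 below 0.05 N) or (linear speed of punch_40 above 0.7 m/s and contact force between the fingers and punch_40 below 0.05 N) or (linear speed of punch_50 above 0.7 m/s and contact force between the fingers and punch_50 below 0.05 N)).
It also fails if it takes over 104 s, if anything falls off the work surface, if the arm or the gripper's body presses on something with over 40 N, if the wrist force passes 120 N, or if a joint passes its speed limit or range.

ROBOT

A 7-joint arm with a two-finger parallel gripper is mounted at the origin on the work surface. World frame = base frame: x ahead of the robot, y to its left, z up, the work surface at z = 0. Lengths are in m, angles in rad, forces in N, time in s.
With the tool pointing down it reaches from about 0.4 to 0.875 m from the base axis. Payload 19.3 kg.
Tool frame: the origin (TCP) lies at the very end of the fingers, on their centre line; the grasp point (between the pads) lies 19 mm behind it; z points along the fingers, y is the line along which they close (so a half turn about z gives the same grasp; the last joint's range is limited). The gripper opens to 85 mm and grips with 20 to 120 N. Pads are 22 mm wide; open, the fingers measure 114 mm over their backs; the gripper's body (76 mm by 85 mm) begins 54 mm behind the grasp point. The pads swing forward as they close: fully open they stand 13 mm farther back than shut.
Start: joints at [-0.07, 0.521, -0.036, 1.599, 0.021, 1.021, -0.113], TCP at [0.625, -0, 0.231] pointing down, gripper open.
Joint ranges: [-2.91, 2.91], [-0.3, 2.13], [-1.5, 1.42], [0.17, 2.43], [-1.26, 4.41], [0.16, 1.93], [-2.52, 2.52]. Speed limits (rad/s): [1.89, 1.89, 2.39, 2.39, 3.01, 3.01, 3.01].

INTERFACE

Orientations are given as [roll, pitch, yaw] about the fixed x, y, z axes, in that order (R = Rz(yaw) Ry(pitch) Rx(roll)).
In Python, from workcell import bot gives the robot as it stands.
- The arm moves only by the shell command python3 -m crank 'ROWS' [FORCE]. ROWS is a JSON object of lists of equal length, an entry for each row: "travel": the shift along the world's x, y, z in cm, a list of three; "turn": the turn, a rotation vector about the world's x, y, z in degrees, a list of three; "gripper": the closure, from 0 (fully open) to 1 (shut). A call has exactly 5 rows; each row is the pose to reach, as a shift and turn from the pose commanded when the call began; what a row does not reach only later rows make up. A row lasts 1/10 s, in which the tool goes at most 50 mm and 8.59 degrees, less where a joint would pass 70% of its speed; a pose out of reach is approached as far as the arm can. A call with a gripper value outside its range is refused whole. The fingers move at their own pace and stop on an object; FORCE is the grip in N (left out, the last holds). Time passes only in rows, so rows that repeat a pose let the fingers close, or fill a call up. It gives the time, the measured TCP pose, the force, the opening and the grip force at its end, in the units of the state.
- bot.observe(): the state, without advancing time (a new reading comes with each control period).
- bot.grab_frame(name): name is "scene" or "side" or "wrist"; returns a dict with "pixels" (480x640x3 uint8, red, green, blue), "fx", "fy", "cx", "cy" (pixels), "extrinsics" (4x4, takes a point from world to camera coordinates). Camera axes: x right, y down, z forward; pixel columns grow to the right and rows downward; lengths in m; the calibration is good to about 2 mm. A picture is of the moment at which its call begins. There is no depth.
- bot.job_done(): hands the job in; it is judged then, once.
The state is a dict: "clock": time; "qpos": joint angles; "qd": joint speeds; "joint_efforts": joint torques, N m; "position": TCP position; "tool_rot": TCP orientation; "force": force on the tool from outside, world axes, zero at the start; "moment": the same for the moment, N m; "grip_width": finger opening in m; "finger_force": force on a finger pad.
Only numpy, scipy, OpenCV 4.12 (cv2) and the standard library are available. Lean on these libraries where they do the work, as an engineer would, in place of code of your own. Each camera call takes 0.05 s, during which the arm holds its last target. There are 200 camera calls.

## Working session

There is one attempt and no reset: what is moved stays moved. The work goes in short steps, Python scripts to look and compute and a shell command to move; the robot and the scene stay as the last step left them, time stands still between calls to the robot, and variables do not carry over. Pictures are saved under pics/ and viewed, at most 17 in all, crops included, and the job is handed in when it is done.

```bash
mkdir -p pics; ls
python3 - <<'E'
from workcell import bot
import cv2,numpy as np
s=bot.observe();print(s['clock'],s['position'],s['tool_rot'],s['grip_width'])
a=[]
for n in ['scene','side']:
    f=bot.grab_frame(n);np.savez(f'pics/{n}0.npz',**f)
    cv2.imwrite(f'pics/{n}0.png',f['pixels'][:,:,::-1]);print(n,f['fx'],f['cx'],f['cy'],np.array(f['extrinsics']).round(3).tolist())
E
```

```text
pics
0.0 [ 6.24675370e-01 -4.08258861e-05  2.30751720e-01] [-3.14051895e+00  8.37866426e-05  1.57078729e+00] 0.08570287617984723
scene 578.4691524143174 327.1643064887838 241.71424715818077 [[-0.468, 0.884, -0.009, 0.222], [0.698, 0.364, -0.616, -0.348], [-0.542, -0.295, -0.787, 1.132], [0.0, 0.0, 0.0, 1.0]]
side 493.6116926443495 312.3041050618775 241.46914720556782 [[-0.792, -0.61, 0.021, 0.439], [-0.382, 0.47, -0.796, 0.225], [0.476, -0.638, -0.605, 0.487], [0.0, 0.0, 0.0, 1.0]]
```

View pics/scene0.png

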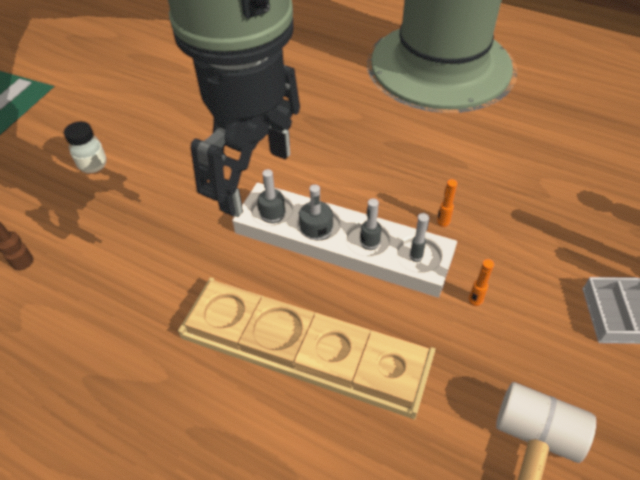

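View pics/side0.png

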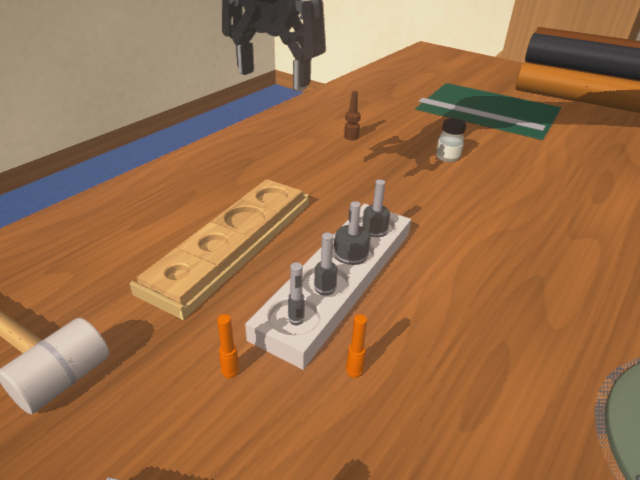

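Candidates in the scene view:
- Punches: dark cutters with shanks at (268,205), (316,220), (371,235) and (418,250). These look like 40, 50, 30 and 20.
- Orange look-alikes at (448,203) and (482,282), to be ignored.
- Blocks at (224,311), (277,328), (334,347) and (392,366). These look like 40, 50, 30 and 20.

The side view agrees. Next is a close crop with measurements.

```bash
cat > h.py <<'E'
import numpy as np,cv2
def load(n): return dict(np.load(f'pics/{n}.npz'))
def cast(f,u,v,z):
    E=np.array(f['extrinsics']);R,t=E[:3,:3],E[:3,3]
    d=R.T@[(u-f['cx'])/f['fx'],(v-f['cy'])/f['fy'],1];c=-R.T@t
    return c+d*(z-c[2])/d[2]
def proj(f,p):
    E=np.array(f['extrinsics']);q=E[:3,:3]@p+E[:3,3]
    return f['fx']*q[0]/q[2]+f['cx'],f['fy']*q[1]/q[2]+f['cy']
E
python3 - <<'E'
from h import *
for n,(x0,y0,w,h) in {'scene0':(175,160,310,250),'side0':(125,165,300,220)}.items():
    f=load(n);im=f['pixels'][:,:,::-1];hsv=cv2.cvtColor(np.ascontiguousarray(im),cv2.COLOR_BGR2HSV)
    white=((hsv[...,1]<45)&(hsv[...,2]>120)).astype('u1')*255
    dark=((hsv[...,2]<75)&(hsv[...,1]<110)).astype('u1')*255
    for nm,m in (('white',white),('dark',dark)):
        for c in cv2.findContours(m,cv2.RETR_EXTERNAL,cv2.CHAIN_APPROX_SIMPLE)[0]:
            x,y,a,b=cv2.boundingRect(c)
            if cv2.contourArea(c)>40 and x0<x+a/2<x0+w and y0<y+b/2<y0+h: print(n,nm,(x,y,a,b),cv2.contourArea(c))
    cv2.imwrite(f'pics/{n}c.png',cv2.resize(im[y0:y0+h,x0:x0+w],None,fx=2.4,fy=2.4,interpolation=cv2.INTER_CUBIC))
E
```

```text
scene0 white (313, 204, 8, 11) 54.0
scene0 white (310, 185, 9, 11) 61.0
scene0 white (234, 170, 222, 126) 9238.5
scene0 dark (411, 243, 10, 15) 87.0
scene0 dark (361, 229, 13, 17) 126.5
scene0 dark (299, 217, 29, 20) 244.5
scene0 dark (258, 201, 17, 18) 134.5
side0 white (246, 214, 164, 154) 8862.0
side0 white (344, 202, 24, 33) 347.0
side0 white (373, 180, 12, 32) 214.0
side0 dark (323, 274, 12, 16) 71.0
side0 dark (348, 241, 21, 19) 212.5
side0 dark (369, 217, 14, 16) 158.5
```

View pics/scene0c.png

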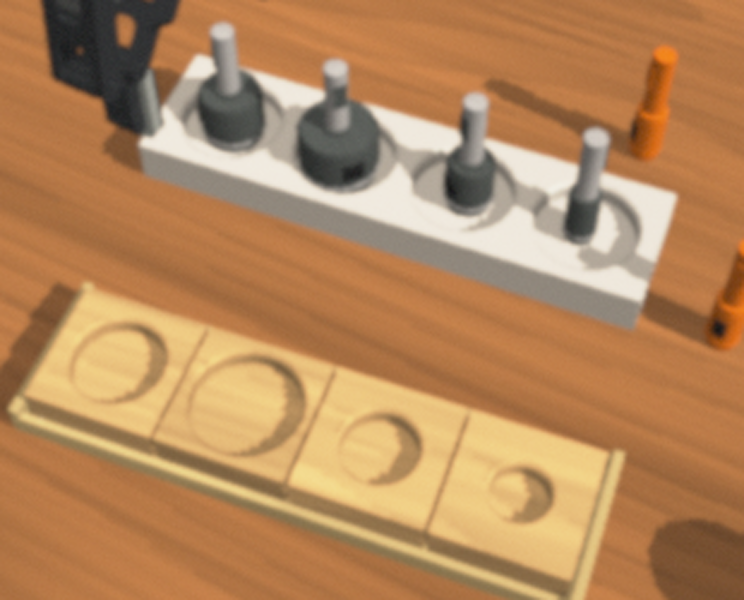

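View pics/side0c.png

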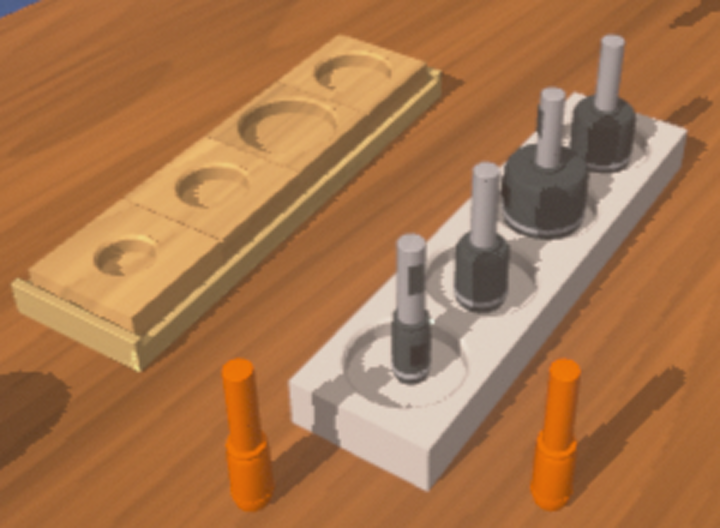

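The crops confirm both orders, left to right in the scene view: 40, 50, 30, 20 in the rest and also in the rack. I'll cast the shank tops at z = 0.106 and the recess rims at z = 0.030, then cross-check the two views.

Run:
```python
from h import *
A,B=load('scene0'),load('side0')
def pa(c):return c[0]/2.4+175-.3,c[1]/2.4+160-.3
def pb(c):return c[0]/2.4+125-.3,c[1]/2.4+165-.3
T={'40':((222,31),(612,42)),'50':((336,68),(552,95)),'30':((476,103),(487,171)),'20':((595,137),(411,243))}
K={'40':((118,363),(353,75)),'50':((247,405),(288,128)),'30':((381,449),(212,187)),'20':((521,495),(126,256))}
def tri(a,b):
    P=[np.diag([1,1,1])]
    M=lambda f:np.array([[f['fx'],0,f['cx']],[0,f['fy'],f['cy']],[0,0,1]])@np.array(f['extrinsics'])[:3]
    X=cv2.triangulatePoints(M(A),M(B),np.array(a)[:,None],np.array(b)[:,None]).ravel();return X[:3]/X[3]
for nm,D,z in (('shank',T,.106),('recess',K,.03)):
    L=[]
    for k,(a,b) in D.items():
        a,b=pa(a),pb(b);p,q=cast(A,*a,z)[:2],cast(B,*b,z)[:2];L.append((p+q)/2)
        print(nm,k,p.round(4),q.round(4),'tri',tri(a,b).round(4),'mean',L[-1].round(4))
    L=np.array(L);print('gaps',np.linalg.norm(np.diff(L,axis=0),axis=1).round(4)); d=L[-1]-L[0];print('dir deg',np.degrees(np.arctan2(d[1],d[0])))
for u,v in ((448,225),(478,303)): print('orange',cast(A,u,v,0))
for c in ((195,58),(676,195),(632,325),(145,145)): print('rest corner',cast(A,*pa(c),.03 ).round(3))
```

```text
shank 40 [ 0.4969 -0.0808] [ 0.4948 -0.0785] tri [ 0.4961 -0.0813  0.1046] mean [ 0.4959 -0.0796]
shank 50 [ 0.4922 -0.0081] [ 0.4903 -0.0071] tri [ 0.4913 -0.0087  0.1048] mean [ 0.4913 -0.0076]
shank 30 [0.4798 0.0733] [0.4765 0.0732] tri [0.4778 0.0722 0.1042] mean [0.4781 0.0733]
shank 20 [0.4725 0.1409] [0.4707 0.1416] tri [0.4715 0.1406 0.1049] mean [0.4716 0.1412]
gaps [0.0722 0.0819 0.0683]
dir deg 96.27506767811956
recess 40 [ 0.6776 -0.0441] [ 0.6716 -0.0425] tri [ 0.6757 -0.0463  0.0261] mean [ 0.6746 -0.0433]
recess 50 [0.6673 0.0315] [0.6615 0.0322] tri [0.6653 0.0295 0.0263] mean [0.6644 0.0318]
recess 30 [0.6573 0.1066] [0.6533 0.1062] tri [0.6558 0.1053 0.0275] mean [0.6553 0.1064]
recess 20 [0.6474 0.1816] [0.6438 0.18  ] tri [0.6459 0.1803 0.028 ] mean [0.6456 0.1808]
gaps [0.0758 0.0751 0.075 ]
dir deg 97.3746591485446
orange [0.37972964 0.15844367 0.        ]
orange [0.49195768 0.24417631 0.        ]
rest corner [ 0.464 -0.129  0.03 ]
rest corner [0.428 0.184 0.03 ]
rest corner [0.525 0.194 0.03 ]
rest corner [ 0.541 -0.117  0.03 ]
```

All gaps and heights are consistent: pitch is about 75 mm, and the triangulated heights are 0.105 and 0.027. I'll start with punch_40 by hovering over it.

```bash
python3 -m crank '{"travel":[[-3,-2,-1],[-6,-4,-2],[-10,-6,-4],[-12.9,-8,-6],[-12.9,-8,-6]],"turn":[[0,0,0],[0,0,0],[0,0,0],[0,0,0],[0,0,0]],"gripper":[0,0,0,0,0]}' 50
python3 - <<'E'
from workcell import bot
import cv2,numpy as np
f=bot.grab_frame('wrist');np.savez('pics/w1.npz',**f);cv2.imwrite('pics/w1.png',f['pixels'][:,:,::-1])
from h import *
for k,p in {'40':(.496,-.080,.106),'50':(.4913,-.008,.106),'r40':(.6746,-.0433,.03)}.items(): print(k,np.round(proj(f,np.array(p)),1))
E
```

```text
clock: 0.6
position: [0.4913, -0.0827, 0.1694]
tool_rot: [-3.136, 0.001, 1.567]
force: [1.6, -0.4, 0.7]
grip_width: 0.0853
finger_force: 0.0
40 [330.4 259.2]
50 [321.5 117.9]
r40 [595.  165.5]
```

View pics/w1.png

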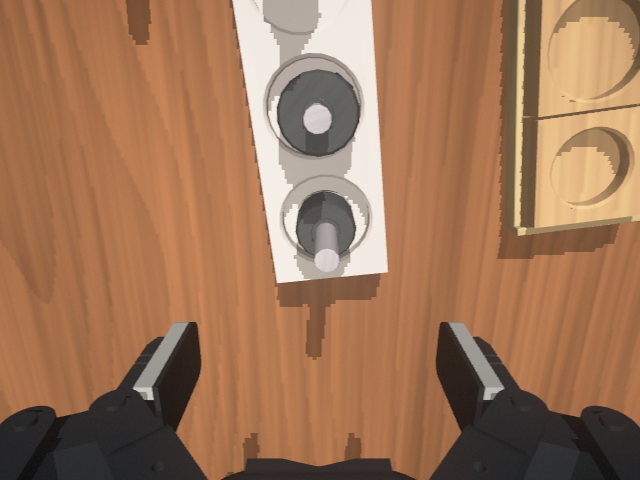

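Wrist view: the punch_40 shank top is at (326,260) and punch_50 at (317,118), within 4 px of prediction. The 40 block recess is at about (590,167) against 595 predicted. There's a common shift of about -2 mm in x. Now descending.

```bash
python3 -m crank '{"travel":[[0,0,-2],[0,0,-4.5],[0,0,-7],[0,0,-9],[0,0,-10.4]],"turn":[[0,0,0],[0,0,0],[0,0,0],[0,0,0],[0,0,0]],"gripper":[0,0,0,0,0]}' 50; python3 -m crank '{"travel":[[0,0,0],[0,0,0],[0,0,0],[0,0,0],[0,0,0]],"turn":[[0,0,0],[0,0,0],[0,0,0],[0,0,0],[0,0,0]],"gripper":[0,0.2,0.4,0.6,0.7]}'
python3 - <<'E'
from workcell import bot
import cv2,numpy as np
f=bot.grab_frame('side');cv2.imwrite('pics/s2.png',cv2.resize(f['pixels'][120:330,200:500,::-1],None,fx=2,fy=2))
E
```

```text
clock: 1.15
position: [0.4966, -0.0793, 0.0661]
tool_rot: [-3.141, -0.0, 1.572]
force: [-0.4, -0.6, 0.6]
grip_width: 0.0853
finger_force: 0.0
clock: 1.65
position: [0.4964, -0.08, 0.0679]
tool_rot: [3.141, 0.0, 1.571]
force: [-0.2, 0.7, 0.4]
grip_width: 0.028
finger_force: 0.0
```

View pics/s2.png

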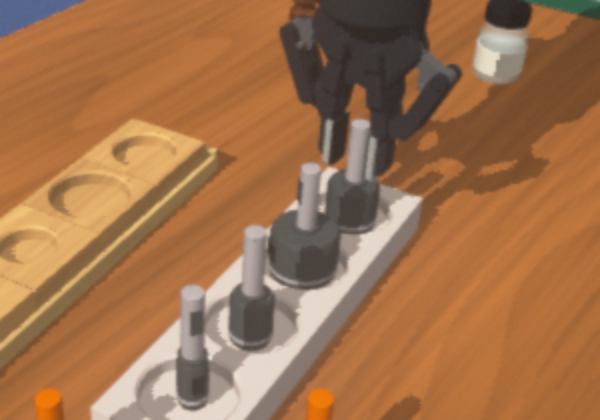

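The pads straddle the shank, which sits slightly towards -x as the wrist view suggested. Closing with a 2 mm shift, then lifting.

```bash
python3 -m crank '{"travel":[[-0.2,0,0],[-0.2,0,0],[-0.2,0,0],[-0.2,0,0],[-0.2,0,0]],"turn":[[0,0,0],[0,0,0],[0,0,0],[0,0,0],[0,0,0]],"gripper":[0.7,0.8,0.9,1,1]}' 60;python3 -m crank '{"travel":[[0,0,0],[0,0,0.5],[0,0,1.5],[0,0,3],[0,0,4]],"turn":[[0,0,0],[0,0,0],[0,0,0],[0,0,0],[0,0,0]],"gripper":[1,1,1,1,1]}' 60
```

```text
clock: 2.2
position: [0.494, -0.08, 0.0673]
tool_rot: [-3.141, 0.0, 1.571]
force: [0.9, 0.6, 1.8]
grip_width: 0.0126
finger_force: 58.4
clock: 2.7
position: [0.4943, -0.0801, 0.1087]
tool_rot: [3.141, 0.0, 1.571]
force: [-0.3, -0.6, -2.4]
grip_width: 0.0124
finger_force: 58.4
```

```bash
python3 -m crank '{"travel":[[2,0.4,0],[6,1.2,0],[10,2,0],[14,2.8,0],[17.8,3.55,0]],"turn":[[0,0,0],[0,0,0],[0,0,0],[0,0,0],[0,0,0]],"gripper":[1,1,1,1,1]}' 60;python3 -m crank '{"travel":[[0,0,-0.5],[0,0,-1],[0,0,-1.5],[0,0,-1.8],[0,0,-1.8]],"turn":[[0,0,0],[0,0,0],[0,0,0],[0,0,0],[0,0,0]],"gripper":[1,1,1,1,1]}' 60
python3 - <<'E'
from workcell import bot
from h import *
o=[]
for n in ('wrist','scene','side'):
    f=bot.grab_frame(n);np.savez(f'pics/{n}3.npz',**f)
    p=np.array([.672,-.0445,.03]);u,v=map(int,proj(f,p)) ;print(n,u,v)
    im=f['pixels'][:,:,::-1]
    u=min(max(u,65),575);v=min(max(v,60),400)
    o.append(cv2.resize(im[v-60:v+80,u-65:u+65],(260,280),interpolation=cv2.INTER_CUBIC))
cv2.imwrite('pics/p3.png',np.hstack(o))
E
```

```text
clock: 3.2
position: [0.6736, -0.044, 0.1079]
tool_rot: [3.141, -0.0, 1.571]
force: [0.1, -1.0, -2.1]
grip_width: 0.0127
finger_force: 58.8
clock: 3.7
position: [0.6714, -0.0448, 0.0891]
tool_rot: [-3.141, 0.0, 1.57]
force: [0.5, 0.3, -2.2]
grip_width: 0.0118
finger_force: 59.3
wrist 322 266
scene 226 307
side 272 195
```

View pics/p3.png

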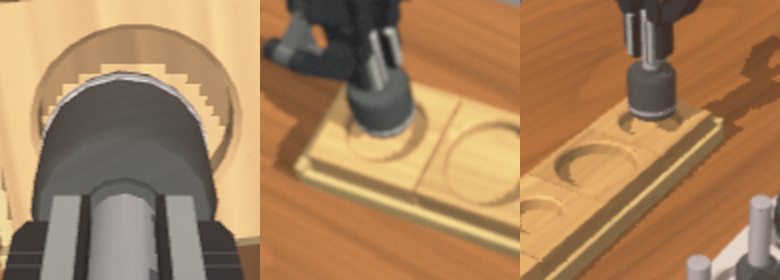

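The punch is hovering just over the rim, as all three views show. I'll work out the residual offset from the wrist view, using the cutter's lower edge (left 278, right 361) against the rim (left 273.5, right 377.5, top 218.5).

Run:
```python
from h import *
f=load('wrist3')
zb=.0891-.0673+.018
print('rim L/R',cast(f,273.5,266,.03),cast(f,377.5,266,.03),'top',cast(f,325,218.5,.03))
print('cutter L/R',cast(f,278,275,zb),cast(f,361,275,zb),'top',cast(f,319,243,zb))
```

```text
rim L/R [ 0.6465817  -0.04414334  0.03      ] [ 0.70081332 -0.04410879  0.03      ] top [ 0.67329388 -0.01833319  0.03      ]
cutter L/R [ 0.64980268 -0.04487227  0.0398    ] [ 0.69129433 -0.0448448   0.0398    ] top [ 0.67028426 -0.0278606   0.0398    ]
```

```bash
python3 -m crank '{"travel":[[0.3,0.2,0],[0.3,0.2,-0.7],[0.3,0.2,-1.3],[0.3,0.2,-1.8],[0.3,0.2,-2.1]],"turn":[[0,0,0],[0,0,0],[0,0,0],[0,0,0],[0,0,0]],"gripper":[1,1,1,1,1]}' 60;python3 -m crank '{"travel":[[0,0,0],[0,0,-0.05],[0,0,-0.05],[0,0,-0.1],[0,0,-0.1]],"turn":[[0,0,0],[0,0,0],[0,0,0],[0,0,0],[0,0,0]],"gripper":[1,1,1,1,1]}' 60
```

```text
clock: 4.35
position: [0.6746, -0.0426, 0.0674]
tool_rot: [-3.141, 0.0, 1.571]
force: [0.0, 0.6, 2.5]
grip_width: 0.0123
finger_force: 59.9
clock: 4.85
position: [0.6751, -0.0425, 0.0674]
tool_rot: [3.141, 0.0, 1.571]
force: [-0.1, -0.3, -2.3]
grip_width: 0.0126
finger_force: 59.4
```

```bash
python3 -m crank '{"travel":[[0,0,-0.1],[0,0,-0.1],[0,0,-0.1],[0,0,-0.1],[0,0,-0.1]],"turn":[[0,0,0],[0,0,0],[0,0,0],[0,0,0],[0,0,0]],"gripper":[1,0.8,0.7,0.6,0.6]}' 60;python3 -m crank '{"travel":[[0,0,0],[0,0,1],[0,0,3],[0,0,6],[0,0,8]],"turn":[[0,0,0],[0,0,0],[0,0,0],[0,0,0],[0,0,0]],"gripper":[0.4,0.2,0,0,0]}' 60
python3 - <<'E'
from workcell import bot
from h import *
for n in ('side','wrist'):
    f=bot.grab_frame(n);np.savez(f'pics/{n}4.npz',**f);cv2.imwrite(f'pics/{n}4.png',f['pixels'][:,:,::-1])
print(bot.observe()['position'])
E
```

```text
clock: 5.35
position: [0.675, -0.0425, 0.0663]
tool_rot: [-3.142, -0.0, 1.571]
force: [0.6, -0.0, -0.5]
grip_width: 0.0342
finger_force: 0.0
clock: 5.85
position: [0.6755, -0.0426, 0.1489]
tool_rot: [3.14, 0.0, 1.571]
force: [0.3, -0.8, -0.4]
grip_width: 0.0852
finger_force: 0.0
[ 0.67658479 -0.04265617  0.15018403]
```

View pics/wrist4.png

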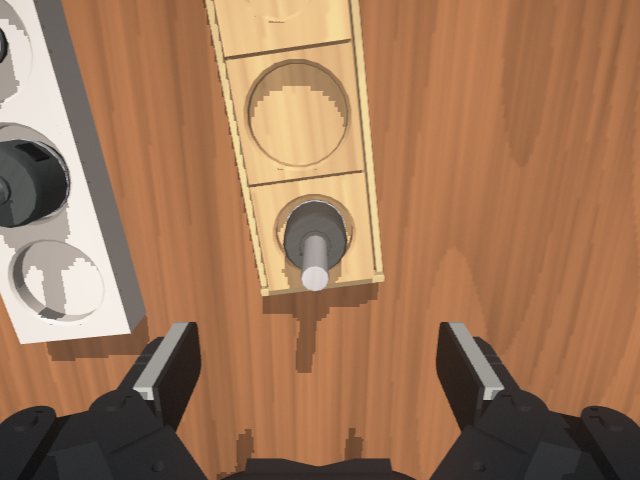

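punch_40 stands centred in its block: the recess spans u 277–354 and the cutter centre is at u 315. The 50 recess at (298,112) is free. Next is punch_50.

```bash
python3 -m crank '{"travel":[[-4,0.7,0],[-8,1.5,0],[-12,2.3,0],[-16,3,0],[-18.5,3.45,0]],"turn":[[0,0,0],[0,0,0],[0,0,0],[0,0,0],[0,0,0]],"gripper":[0,0,0,0,0]}' 60;python3 -m crank '{"travel":[[0,0,0],[0,0,0],[0,0,-2],[0,0,-4],[0,0,-6]],"turn":[[0,0,0],[0,0,0],[0,0,0],[0,0,0],[0,0,0]],"gripper":[0,0,0,0,0]}' 60;python3 -m crank '{"travel":[[0,0,-1],[0,0,-1.9],[0,0,-1.9],[0,0,-1.9],[0,0,-1.9]],"turn":[[0,0,0],[0,0,0],[0,0,0],[0,0,0],[0,0,0]],"gripper":[0,0.2,0.4,0.6,0.7]}' 60
python3 - <<'E'
from workcell import bot
from h import *
o=[]
for n,(x,y) in (('side',(300,170)),('scene',(260,170)),('wrist',(260,150))):
    f=bot.grab_frame(n);o.append(cv2.resize(f['pixels'][y:y+130,x:x+120,::-1],None,fx=2.1,fy=2.1,interpolation=cv2.INTER_CUBIC))
cv2.imwrite('pics/p5.png',np.hstack(o))
E
```

```text
clock: 6.45
position: [0.4872, -0.0078, 0.1464]
tool_rot: [-3.141, 0.0, 1.571]
force: [1.0, 0.2, 0.4]
grip_width: 0.0856
finger_force: 0.0
clock: 6.95
position: [0.4911, -0.0082, 0.0856]
tool_rot: [3.141, -0.0, 1.57]
force: [0.3, -0.2, 0.5]
grip_width: 0.0851
finger_force: 0.0
clock: 7.45
position: [0.4904, -0.008, 0.0679]
tool_rot: [3.141, -0.0, 1.571]
force: [0.2, -0.4, 0.3]
grip_width: 0.028
finger_force: 0.0
```

View pics/p5.png

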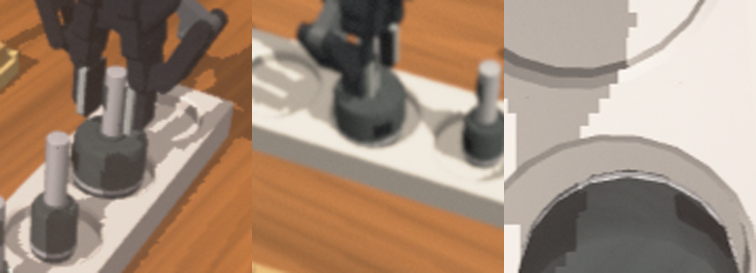

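Pads straddle punch_50's shank. Gripping, lifting, moving across to a hover, then checking.

```bash
python3 -m crank '{"travel":[[0,0,0],[0,0,0],[0,0,0],[0,0,0],[0,0,0]],"turn":[[0,0,0],[0,0,0],[0,0,0],[0,0,0],[0,0,0]],"gripper":[0.7,0.8,0.9,1,1]}' 60;python3 -m crank '{"travel":[[0,0,0],[0,0,0.5],[0,0,1.5],[0,0,3],[0,0,4]],"turn":[[0,0,0],[0,0,0],[0,0,0],[0,0,0],[0,0,0]],"gripper":[1,1,1,1,1]}' 60
python3 -m crank '{"travel":[[2,0.5,0],[6,1.3,0],[10,2.2,0],[14,3.2,0],[17.5,4,0]],"turn":[[0,0,0],[0,0,0],[0,0,0],[0,0,0],[0,0,0]],"gripper":[1,1,1,1,1]}' 60;python3 -m crank '{"travel":[[0,0,-0.5],[0,0,-1],[0,0,-1.5],[0,0,-1.8],[0,0,-1.8]],"turn":[[0,0,0],[0,0,0],[0,0,0],[0,0,0],[0,0,0]],"gripper":[1,1,1,1,1]}' 60
python3 - <<'E'
from workcell import bot
from h import *
f=bot.grab_frame('wrist');np.savez('pics/wrist6.npz',**f);cv2.imwrite('pics/w6.png',cv2.resize(f['pixels'][190:320,230:420,::-1],None,fx=4,fy=4,interpolation=cv2.INTER_CUBIC))
E
```

```text
clock: 8.1
position: [0.4901, -0.008, 0.0674]
tool_rot: [3.141, -0.0, 1.571]
force: [-0.7, 0.4, 4.7]
grip_width: 0.0127
finger_force: 58.3
clock: 8.6
position: [0.4902, -0.008, 0.1086]
tool_rot: [3.141, -0.0, 1.571]
force: [0.4, -0.3, -2.2]
grip_width: 0.0124
finger_force: 58.5
clock: 9.1
position: [0.6667, 0.0327, 0.1078]
tool_rot: [3.141, -0.0, 1.571]
force: [-0.4, 0.8, -2.4]
grip_width: 0.0126
finger_force: 58.9
clock: 9.6
position: [0.6644, 0.0317, 0.0891]
tool_rot: [-3.141, 0.0, 1.571]
force: [0.2, 0.4, -2.9]
grip_width: 0.0124
finger_force: 59.4
```

View pics/w6.png

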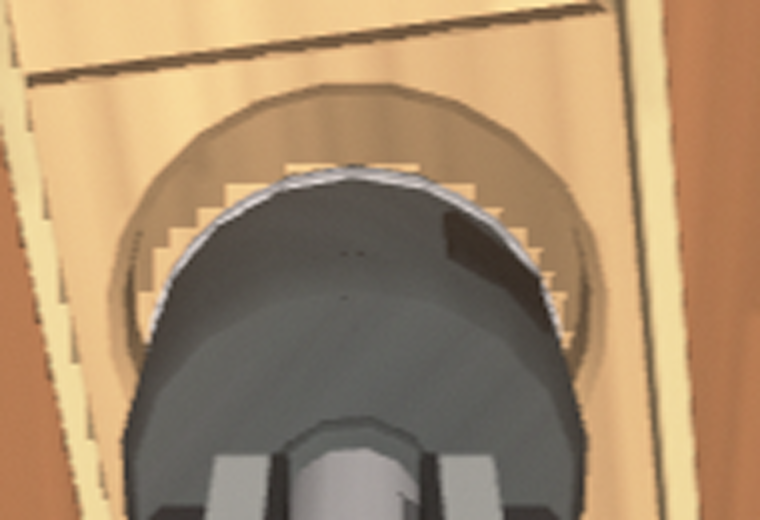

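Wrist crop: rim left 257.5, right 381, top 211. Cutter's lower edge left 267, right 370.5, top 232.

```bash
cat >> h.py <<'E'
def off(f,rim,cut,D,d,zb):
    rx=(cast(f,rim[0],265,.03)[0]+cast(f,rim[1],265,.03)[0])/2; ry=cast(f,(rim[0]+rim[1])/2,rim[2],.03)[1]-D/2
    cx=(cast(f,cut[0],275,zb)[0]+cast(f,cut[1],275,zb)[0])/2; cy=cast(f,(cut[0]+cut[1])/2,cut[2],zb)[1]-d/2
    print('rim',rx.round(4),ry.round(4),'cut',cx.round(4),cy.round(4),'move cm',((rx-cx)*100).round(2),((ry-cy)*100).round(2))
E
python3 -c "
from h import *
off(load('wrist3'),(273.5,377.5,218.5),(278,361,243),.052,.04,.0398)
off(load('wrist6'),(257.5,381,211),(267,370.5,232),.062,.05,.0398)"
```

```text
rim 0.6737 -0.0443 cut 0.6705 -0.0479 move cm 0.31 0.35
rim 0.6634 0.0311 cut 0.6632 0.0293 move cm 0.03 0.18
```

```bash
python3 -m crank '{"travel":[[0,0.15,0],[0,0.15,-0.7],[0,0.15,-1.3],[0,0.15,-1.8],[0,0.15,-2.1]],"turn":[[0,0,0],[0,0,0],[0,0,0],[0,0,0],[0,0,0]],"gripper":[1,1,1,1,1]}' 60;python3 -m crank '{"travel":[[0,0,0],[0,0,-0.05],[0,0,-0.1],[0,0,-0.15],[0,0,-0.15]],"turn":[[0,0,0],[0,0,0],[0,0,0],[0,0,0],[0,0,0]],"gripper":[1,1,1,1,1]}' 60
python3 -m crank '{"travel":[[0,0,0],[0,0,0],[0,0,0],[0,0,0],[0,0,0]],"turn":[[0,0,0],[0,0,0],[0,0,0],[0,0,0],[0,0,0]],"gripper":[1,0.8,0.7,0.6,0.6]}' 60;python3 -m crank '{"travel":[[0,0,0],[0,0,1],[0,0,3],[0,0,6],[0,0,8]],"turn":[[0,0,0],[0,0,0],[0,0,0],[0,0,0],[0,0,0]],"gripper":[0.4,0.2,0,0,0]}' 60
```

```text
clock: 10.15
position: [0.6647, 0.0334, 0.0674]
tool_rot: [-3.141, 0.0, 1.571]
force: [0.8, 0.2, 21.9]
grip_width: 0.0123
finger_force: 63.0
clock: 10.65
position: [0.6651, 0.0334, 0.0675]
tool_rot: [3.141, -0.0, 1.571]
force: [-4.5, 1.0, 6.7]
grip_width: 0.0125
finger_force: 60.7
clock: 11.15
position: [0.665, 0.0335, 0.0668]
tool_rot: [3.142, 0.0, 1.571]
force: [-0.4, -1.3, -0.4]
grip_width: 0.0345
finger_force: 0.0
clock: 11.65
position: [0.6656, 0.0335, 0.1494]
tool_rot: [3.14, -0.0, 1.571]
force: [-0.3, -0.0, -0.8]
grip_width: 0.0858
finger_force: 0.0
```

Seated at the grip height, so punch_50 is on the recess floor. Now punch_30.

```bash
python3 -m crank '{"travel":[[-4,0.8,0],[-8,1.7,0],[-12,2.6,0],[-16,3.4,0],[-18.8,3.95,0]],"turn":[[0,0,0],[0,0,0],[0,0,0],[0,0,0],[0,0,0]],"gripper":[0,0,0,0,0]}' 60;python3 -m crank '{"travel":[[0,0,0],[0,0,0],[0,0,-2],[0,0,-4],[0,0,-6]],"turn":[[0,0,0],[0,0,0],[0,0,0],[0,0,0],[0,0,0]],"gripper":[0,0,0,0,0]}' 60;python3 -m crank '{"travel":[[0,0,-1],[0,0,-1.95],[0,0,-1.95],[0,0,-1.95],[0,0,-1.95]],"turn":[[0,0,0],[0,0,0],[0,0,0],[0,0,0],[0,0,0]],"gripper":[0,0.2,0.4,0.6,0.7]}' 60
python3 - <<'E'
from workcell import bot
from h import *
o=[]
for n,(x,y) in (('side',(270,190)),('scene',(190,190))):
    f=bot.grab_frame(n);o.append(cv2.resize(f['pixels'][y:y+150,x:x+200,::-1],None,fx=1.9,fy=1.9,interpolation=cv2.INTER_CUBIC))
cv2.imwrite('pics/p7.png',np.hstack(o))
E
```

```text
clock: 12.15
position: [0.4748, 0.0733, 0.1476]
tool_rot: [3.141, -0.0, 1.571]
force: [1.4, 0.5, 0.2]
grip_width: 0.0853
finger_force: 0.0
clock: 12.65
position: [0.4782, 0.0728, 0.0864]
tool_rot: [3.14, -0.0, 1.57]
force: [0.7, 0.0, 0.5]
grip_width: 0.0855
finger_force: 0.0
clock: 13.15
position: [0.4775, 0.073, 0.068]
tool_rot: [3.141, -0.0, 1.571]
force: [0.7, -0.4, -0.2]
grip_width: 0.0283
finger_force: 0.0
```

View pics/p7.png

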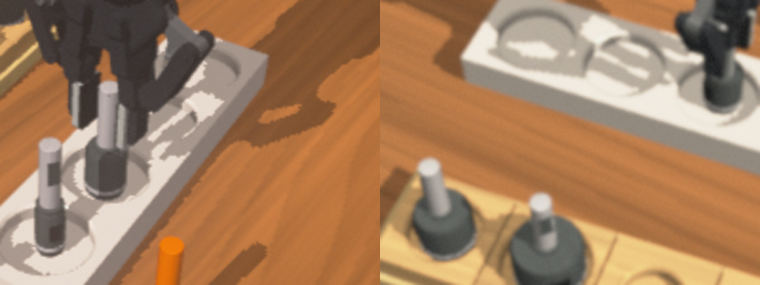

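Punches 40 and 50 stand upright in their blocks, and the fingers straddle punch_30's shank. Gripping and transferring.

```bash
python3 -m crank '{"travel":[[0,0,0],[0,0,0],[0,0,0],[0,0,0],[0,0,0]],"turn":[[0,0,0],[0,0,0],[0,0,0],[0,0,0],[0,0,0]],"gripper":[0.7,0.8,0.9,1,1]}' 60;python3 -m crank '{"travel":[[0,0,0],[0,0,0.5],[0,0,1.5],[0,0,3],[0,0,4]],"turn":[[0,0,0],[0,0,0],[0,0,0],[0,0,0],[0,0,0]],"gripper":[1,1,1,1,1]}' 60
python3 -m crank '{"travel":[[2,0.4,0],[6,1.2,0],[10,2,0],[14,2.8,0],[17.8,3.55,0]],"turn":[[0,0,0],[0,0,0],[0,0,0],[0,0,0],[0,0,0]],"gripper":[1,1,1,1,1]}' 60;python3 -m crank '{"travel":[[0,0,-0.5],[0,0,-1],[0,0,-1.5],[0,0,-1.8],[0,0,-1.8]],"turn":[[0,0,0],[0,0,0],[0,0,0],[0,0,0],[0,0,0]],"gripper":[1,1,1,1,1]}' 60
python3 - <<'E'
from workcell import bot
from h import *
f=bot.grab_frame('wrist');np.savez('pics/wrist8.npz',**f);cv2.imwrite('pics/w8.png',cv2.resize(f['pixels'][190:320,230:420,::-1],None,fx=4,fy=4,interpolation=cv2.INTER_CUBIC))
E
```

```text
clock: 13.75
position: [0.4772, 0.073, 0.0676]
tool_rot: [3.141, -0.0, 1.571]
force: [-1.4, -0.9, 5.0]
grip_width: 0.0123
finger_force: 58.3
clock: 14.25
position: [0.4772, 0.073, 0.1087]
tool_rot: [3.141, -0.0, 1.571]
force: [-0.4, 0.1, -2.1]
grip_width: 0.0125
finger_force: 58.5
clock: 14.75
position: [0.6565, 0.1088, 0.108]
tool_rot: [3.141, -0.0, 1.571]
force: [0.5, -0.0, -2.1]
grip_width: 0.0121
finger_force: 58.7
clock: 15.25
position: [0.6543, 0.1083, 0.0891]
tool_rot: [-3.141, 0.0, 1.571]
force: [-0.3, -0.5, -0.9]
grip_width: 0.0122
finger_force: 59.1
```

View pics/w8.png

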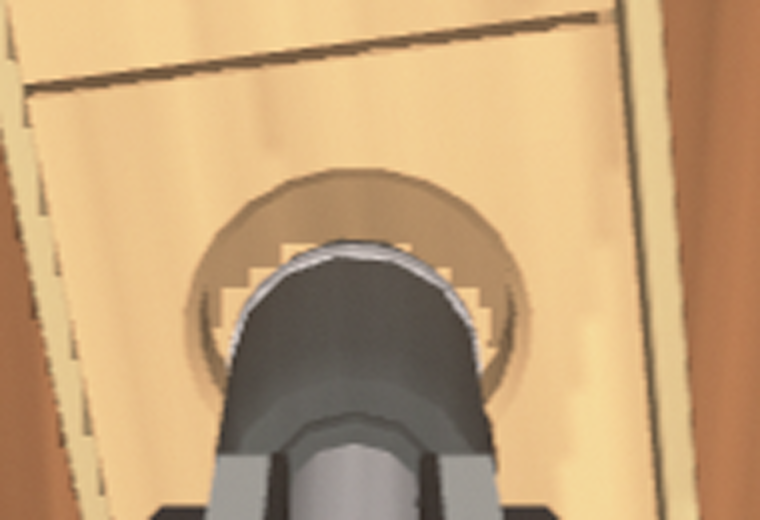

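Rim left 276.5, right 363, top 232. Cutter left 288, right 350, top 250.5. That puts it centred to within about 1 mm, so I'll lower it.

```bash
python3 -m crank '{"travel":[[0.05,0.05,0],[0.05,0.05,-0.7],[0.05,0.05,-1.3],[0.05,0.05,-1.8],[0.05,0.05,-2.1]],"turn":[[0,0,0],[0,0,0],[0,0,0],[0,0,0],[0,0,0]],"gripper":[1,1,1,1,1]}' 60;python3 -m crank '{"travel":[[0,0,0],[0,0,-0.05],[0,0,-0.1],[0,0,-0.1],[0,0,-0.1]],"turn":[[0,0,0],[0,0,0],[0,0,0],[0,0,0],[0,0,0]],"gripper":[1,1,1,1,1]}' 60
python3 -m crank '{"travel":[[0,0,0],[0,0,0],[0,0,0],[0,0,0],[0,0,0]],"turn":[[0,0,0],[0,0,0],[0,0,0],[0,0,0],[0,0,0]],"gripper":[1,0.8,0.7,0.6,0.6]}' 60;python3 -m crank '{"travel":[[0,0,0],[0,0,1],[0,0,3],[0,0,6],[0,0,8]],"turn":[[0,0,0],[0,0,0],[0,0,0],[0,0,0],[0,0,0]],"gripper":[0.4,0.2,0,0,0]}' 60
```

```text
clock: 15.8
position: [0.6553, 0.1089, 0.0675]
tool_rot: [-3.141, 0.0, 1.571]
force: [-3.2, -0.2, 35.7]
grip_width: 0.0125
finger_force: 63.9
clock: 16.3
position: [0.6556, 0.109, 0.0676]
tool_rot: [3.141, -0.0, 1.571]
force: [-1.7, -0.8, 5.8]
grip_width: 0.0125
finger_force: 60.0
clock: 16.8
position: [0.6555, 0.109, 0.0672]
tool_rot: [-3.142, -0.0, 1.571]
force: [-0.3, 0.2, -0.3]
grip_width: 0.0341
finger_force: 0.0
clock: 17.3
position: [0.656, 0.1091, 0.1499]
tool_rot: [3.14, -0.0, 1.571]
force: [-0.5, -0.2, 0.4]
grip_width: 0.0852
finger_force: 0.0
```

Seated. Now punch_20. The orange look-alike at (0.38, 0.158) stays about 3 cm clear of the open finger.

```bash
python3 -m crank '{"travel":[[-4,0.7,0],[-8,1.4,0],[-12,2.1,0],[-16,2.8,0],[-18.5,3.2,0]],"turn":[[0,0,0],[0,0,0],[0,0,0],[0,0,0],[0,0,0]],"gripper":[0,0,0,0,0.2]}' 60;python3 -m crank '{"travel":[[0,0,0],[0,0,0],[0,0,-2],[0,0,-4],[0,0,-6]],"turn":[[0,0,0],[0,0,0],[0,0,0],[0,0,0],[0,0,0]],"gripper":[0.2,0.2,0.2,0.2,0.2]}' 60;python3 -m crank '{"travel":[[0,0,-1],[0,0,-2],[0,0,-2],[0,0,-2],[0,0,-2]],"turn":[[0,0,0],[0,0,0],[0,0,0],[0,0,0],[0,0,0]],"gripper":[0.2,0.3,0.4,0.6,0.7]}' 60
python3 - <<'E'
from workcell import bot
from h import *
o=[]
for n,(x,y) in (('side',(210,210)),('scene',(270,190))):
    f=bot.grab_frame(n);o.append(cv2.resize(f['pixels'][y:y+180,x:x+200,::-1],None,fx=1.9,fy=1.9,interpolation=cv2.INTER_CUBIC))
cv2.imwrite('pics/p9.png',np.hstack(o))
E
```

```text
clock: 17.8
position: [0.4681, 0.1414, 0.1481]
tool_rot: [3.142, -0.0, 1.572]
force: [1.0, 0.4, 0.4]
grip_width: 0.0735
finger_force: 0.0
clock: 18.3
position: [0.4718, 0.1408, 0.0869]
tool_rot: [3.14, -0.0, 1.57]
force: [0.9, -0.4, 0.5]
grip_width: 0.068
finger_force: 0.0
clock: 18.8
position: [0.4709, 0.1411, 0.068]
tool_rot: [3.141, -0.0, 1.571]
force: [0.2, -0.2, -0.3]
grip_width: 0.026
finger_force: 0.0
```

View pics/p9.png

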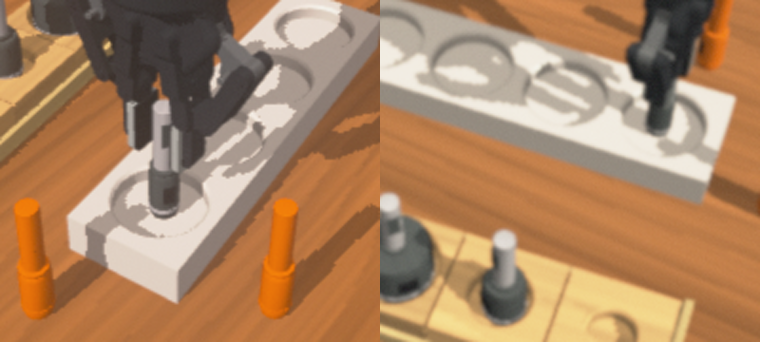

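Punch_30 stands well in its block, and the fingers straddle the steel punch_20 (not an orange one). Gripping and transferring.

```bash
python3 -m crank '{"travel":[[0,0,0],[0,0,0],[0,0,0],[0,0,0],[0,0,0]],"turn":[[0,0,0],[0,0,0],[0,0,0],[0,0,0],[0,0,0]],"gripper":[0.7,0.8,0.9,1,1]}' 60;python3 -m crank '{"travel":[[0,0,0],[0,0,0.5],[0,0,1.5],[0,0,3],[0,0,4]],"turn":[[0,0,0],[0,0,0],[0,0,0],[0,0,0],[0,0,0]],"gripper":[1,1,1,1,1]}' 60
python3 -m crank '{"travel":[[2,0.5,0],[6,1.5,0],[10,2.5,0],[14,3.5,0],[17.5,4.3,0]],"turn":[[0,0,0],[0,0,0],[0,0,0],[0,0,0],[0,0,0]],"gripper":[1,1,1,1,1]}' 60;python3 -m crank '{"travel":[[0,0,-0.5],[0,0,-1],[0,0,-1.5],[0,0,-1.8],[0,0,-1.8]],"turn":[[0,0,0],[0,0,0],[0,0,0],[0,0,0],[0,0,0]],"gripper":[1,1,1,1,1]}' 60
python3 - <<'E'
from workcell import bot
from h import *
f=bot.grab_frame('wrist');np.savez('pics/wrist10.npz',**f);cv2.imwrite('pics/w10.png',cv2.resize(f['pixels'][190:320,230:420,::-1],None,fx=4,fy=4,interpolation=cv2.INTER_CUBIC))
E
```

```text
clock: 19.4
position: [0.4707, 0.141, 0.0676]
tool_rot: [3.141, -0.0, 1.571]
force: [-0.1, -0.3, 5.3]
grip_width: 0.0125
finger_force: 58.3
clock: 19.9
position: [0.4707, 0.1411, 0.1087]
tool_rot: [3.141, -0.0, 1.571]
force: [0.5, 0.5, -1.9]
grip_width: 0.0126
finger_force: 58.4
clock: 20.4
position: [0.6473, 0.1844, 0.108]
tool_rot: [3.141, -0.0, 1.571]
force: [-0.2, 0.8, -1.4]
grip_width: 0.0122
finger_force: 58.6
clock: 20.9
position: [0.6449, 0.1838, 0.0891]
tool_rot: [-3.141, 0.0, 1.571]
force: [-0.2, -0.2, -1.2]
grip_width: 0.0126
finger_force: 58.8
```

View pics/w10.png

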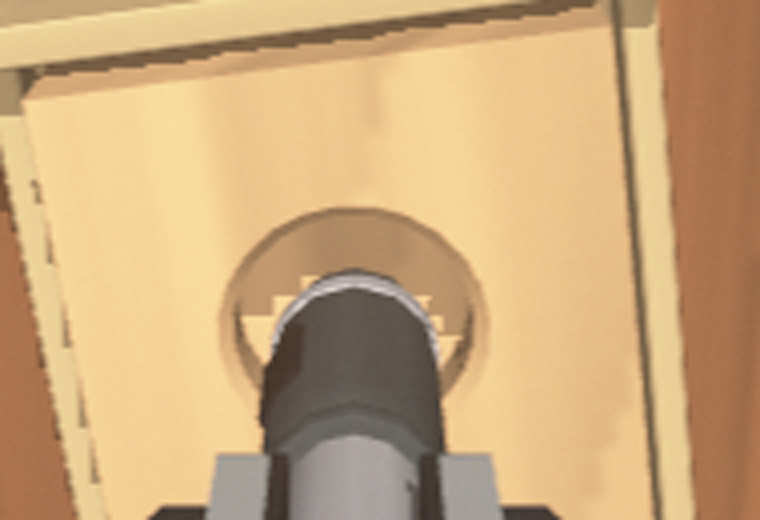

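Rim centre u = 318.5, cutter centre u = 318.75, top gap 16 px, so it's centred. Lowering.

```bash
python3 -m crank '{"travel":[[0,0,0],[0,0,-0.7],[0,0,-1.3],[0,0,-1.8],[0,0,-2.05]],"turn":[[0,0,0],[0,0,0],[0,0,0],[0,0,0],[0,0,0]],"gripper":[1,1,1,1,1]}' 60;python3 -m crank '{"travel":[[0,0,0],[0,0,-0.05],[0,0,-0.1],[0,0,-0.15],[0,0,-0.15]],"turn":[[0,0,0],[0,0,0],[0,0,0],[0,0,0],[0,0,0]],"gripper":[1,1,1,1,1]}' 60
python3 -m crank '{"travel":[[0,0,0],[0,0,0],[0,0,0],[0,0,0],[0,0,0]],"turn":[[0,0,0],[0,0,0],[0,0,0],[0,0,0],[0,0,0]],"gripper":[1,0.8,0.7,0.6,0.6]}' 60;python3 -m crank '{"travel":[[0,0,0],[0,0,1],[0,0,3],[0,0,6],[0,0,10]],"turn":[[0,0,0],[0,0,0],[0,0,0],[0,0,0],[0,0,0]],"gripper":[0.4,0.2,0,0,0]}' 60
python3 -m crank '{"travel":[[-3,0,2],[-7,0,3],[-11,0,4],[-15,0,4],[-15,0,4]],"turn":[[0,0,0],[0,0,0],[0,0,0],[0,0,0],[0,0,0]],"gripper":[0,0,0,0,0]}' 60
python3 - <<'E'
from workcell import bot
from h import *
o=[]
for n,(x,y) in (('side',(120,110)),('scene',(170,250))):
    f=bot.grab_frame(n);o.append(cv2.resize(f['pixels'][y:y+210,x:x+270,::-1],None,fx=1.45,fy=1.45,interpolation=cv2.INTER_CUBIC))
cv2.imwrite('pics/p11.png',np.hstack(o))
E
```

```text
clock: 21.45
position: [0.6451, 0.1839, 0.0679]
tool_rot: [-3.141, 0.0, 1.571]
force: [0.1, -0.2, -1.7]
grip_width: 0.013
finger_force: 58.8
clock: 21.95
position: [0.6457, 0.184, 0.0677]
tool_rot: [3.141, -0.0, 1.571]
force: [-0.3, -0.1, 3.9]
grip_width: 0.0123
finger_force: 59.3
clock: 22.45
position: [0.6454, 0.184, 0.0672]
tool_rot: [-3.141, 0.0, 1.571]
force: [0.4, -0.3, -0.2]
grip_width: 0.0344
finger_force: 0.0
clock: 22.95
position: [0.6447, 0.1838, 0.1679]
tool_rot: [-3.14, 0.001, 1.571]
force: [0.4, -0.2, 0.8]
grip_width: 0.0855
finger_force: 0.0
clock: 23.45
position: [0.4916, 0.1842, 0.2086]
tool_rot: [-3.141, -0.0, 1.573]
force: [1.1, 0.6, 0.6]
grip_width: 0.0855
finger_force: 0.0
```

View pics/p11.png

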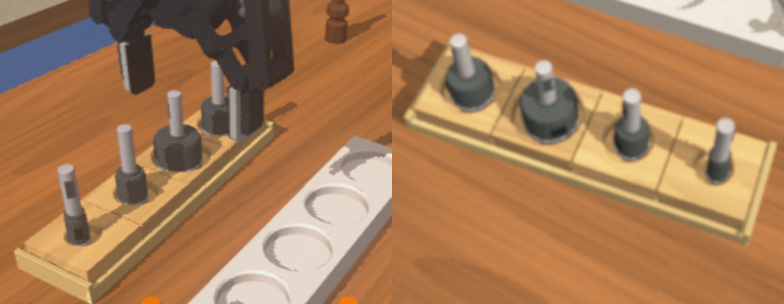

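All four stand upright in their own recesses, the rest is empty and the gripper is clear. Handing in.

```bash
python3 -c "
from workcell import bot
print(bot.job_done())"
```

```text
the job is handed in; nothing more can be done
None
```

All four punches stand upright in the blocks for their sizes, seated on the recess floors; the job was handed in at about 23.5 s of the 104 s allowed, and no verdict came back.

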